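Agitate a film tank on a hand-cranked shuttle

TASK

Stand the small steel film tank fully down in the black cup of the agitator's shuttle, then take the crank grip and turn the crank two full turns anticlockwise (seen from above), ending with the crank arm back over the red home mark, and let go. Each turn has a heavy point and a kick after it: keep hold and turn slowly and steadily, well under a turn a second, so that the crank neither races ahead nor springs back. The grip is clamped at a different place along its slotted arm each time, on a soft bush: find it and follow its own circle, never forcing it inward or outward along the arm; leave the other things where they stand and the tank seated.

Things in the scene. Friction and masses are not known exactly. Their poses are not given: they have to be found in the camera images.
- agitator: Fixed hand-cranked agitator. Origin on the worktop under the crank axis; z up; -y points from the crank to the tank cup. Dark base plate 120 mm (x) by 335 mm (y from -255 to +80 mm), grey housing 112 x 120 mm round the crank axis, top at z = 70 mm; spring tubes reach y = -284 mm. Red home mark: a bar across the housing top at y = +48 mm.
- crank (a joint): Crank angle in rad, positive anticlockwise seen from above, counted on over the turns, no end stops. 0 = home: arm over the red mark, along the agitator's +y; at the start within 0.25 of 0. Two turns end at 12.57. Within 0.3 of home it stays where it is left; elsewhere an unheld crank springs round fast.
- crank_center (a point): Point on the vertical crank axis, 112 mm over the worktop: height of the grip's middle. The grip: black upright cylinder 24 mm in diameter, 44 mm tall, standing on the flat slotted arm (top at 90 mm, 34 mm wide) and spinning freely, so a gripper holding it need not turn. Its throw (distance from this axis) is clamped anywhere from 35 to 67 mm and is not measured: feel or look for it.
- cup_floor (a point): Centre of the inner floor of the black cup on the shuttle, 29 mm up. Inner diameter 74 mm, flared mouth, rim 31 mm above this floor. Crank home: 150 mm from the axis along the agitator's -y; each turn carries it 30 mm out and back. Its return spring resists the crank, most near 120 degrees from home (8 to 17 N at the grip, along its path), is light at 180, then kicks on, most near 240.
- small_tank: Small steel film tank, 0.3 to 0.6 kg, shut: body 68 mm in diameter, 71 mm tall; lid 70.4 mm in diameter from 71 to 79 mm; round cap on top 28 mm in diameter from 80 to 91 mm above the origin. Origin at the centre of the underside, z up. The lid and cap do not come off; it can be lifted by the cap.
- large_tank: Large steel film tank, 91 mm in diameter, 144 mm tall, a bystander that does not fit the cup. Origin at the centre of the underside.
- beaker: Glass-clear beaker, 71 mm in diameter, 88 mm tall, a bystander. Origin at the centre of the underside.
- grip_bush (a joint): Give of the grip's rubber bush along the crank arm, m: 0 = unloaded, positive = grip pushed outward from the crank axis. Stiffness 4 N per mm. The grip is rigid across the arm.
Not all that is in view belongs to the job. What is shaped like the small_tank but yellow is not meant.

How it is judged:
By the outcome, as a careful person would: the job done as asked, in the order asked, and still so for the second after the job is handed in, with the robot touching nothing.
It also fails if it takes over 72 s, if anything falls off the work surface, if the arm or the gripper's body presses on something with over 40 N, if the wrist force passes 120 N, or if a joint passes its speed limit or range.

ROBOT

A 6-joint arm with a two-finger parallel gripper is mounted at the origin on the work surface; the furniture and walls round the work are solid. World frame = base frame: x ahead of the robot, y to its left, z up, the work surface at z = 0. Lengths are in m, angles in degrees, forces in N, time in s.
With the tool pointing down it reaches from about 0.35 to 0.875 m from the base axis. Payload 4.2 kg.
Tool frame: the origin (TCP) lies on the centre line of the jaws, within the pads' length; the fingertips stand 22 mm ahead of it and the grasp point (between the pads) lies 3 mm ahead of it; z points along the fingers, y is the line along which they close (so a half turn about z gives the same grasp; the last joint's range is limited). The gripper opens to 85 mm and grips with 20 to 120 N. Pads are 22 mm wide; open, the fingers measure 114 mm over their backs; the gripper's body (76 mm by 85 mm) begins 54 mm behind the grasp point. The pads swing forward as they close: fully open they stand 13 mm farther back than shut.
Start: joints at [80.019, 22.042, 0.453, 0, -68.411, -14.817], TCP at [0.262, 0.567, 0.221] pointing down, gripper open.
Joint ranges: [-179.83, 179.83], [-69.29, 118.12], [-61.27, 80.66], [-181.25, 117.63], [-171.15, -9.14], [-177.46, 177.46]. Speed limits (degrees/s): [159.86, 159.86, 180, 180, 180, 180].

INTERFACE

Orientations are given as a 3x3 rotation matrix whose columns are the frame's x, y, z axes.
In Python, from cell import get_state, capture, hand_in gives the robot as it stands.
- The arm moves only by the tool step_arm, never from a script. Its argument "series" is a list of rows, each a list of 4 numbers: the shift along the tool's x, y, z in mm, then the turn about the tool's z in rad. In form: [[tx, ty, tz, spin], ...]. A call has exactly 10 rows; each row is the pose to reach, as a shift and turn from the pose commanded when the call began, along the tool's axes at that moment; what a row does not reach only later rows make up. A row lasts 1/10 s, in which the tool goes at most 50 mm and 8.59 degrees, less where a joint would pass 70% of its speed; a pose out of reach is approached as far as the arm can. A call with a gripper value outside its range is refused whole. "hand" is the opening, from 0 (shut) to 1 (fully open), set as the call begins (left out, the last holds). The fingers move at their own pace and stop on an object; "force" is the grip in N (left out, the last holds). Time passes only in rows, so rows that repeat a pose let the fingers close, or fill a call up. It gives the time, the measured TCP pose, the force, the opening and the grip force at its end, in the units of the state.
- get_state(): the state, without advancing time (a new reading comes with each control period).
- capture(name): name is "scene" or "top"; returns a dict with "img" (400x640x3 uint8, red, green, blue), "range_z" (400x640 float32, m along the optical axis (not along the pixel's ray), 0 where there is no reading), "camera_matrix" (3x3 intrinsics, pixels), "extrinsics" (4x4, takes a point from world to camera coordinates). Camera axes: x right, y up, looking along -z (the intrinsics and any distortion apply to the point x, -y, -z); pixel columns grow to the right and rows downward; lengths in m; the calibration is good to about 2 mm. A picture is of the moment at which its call begins.
- hand_in(): hands the job in; it is judged then, once.
The state is a dict: "time_s": time; "joints": joint angles; "qd": joint speeds; "tau": joint torques, N m; "tool_pos": TCP position; "tool_rot": TCP orientation; "ft_force": force on the tool from outside, world axes, zero at the start; "moment": the same for the moment, N m; "width": finger opening in m; "gripper_force": force on a finger pad.
Only numpy, scipy, OpenCV 4.12 (cv2) and the standard library are available. Lean on these libraries where they do the work, as an engineer would, in place of code of your own. Each camera call takes 0.05 s, during which the arm holds its last target. There are 200 camera calls.

## Working session

There is one attempt and no reset: what is moved stays moved. The work goes in short steps, Python scripts to look and compute and a tool call to move; the robot and the scene stay as the last step left them, time stands still between calls to the robot, and variables do not carry over. Pictures are saved under pics/ and viewed, at most 10 in all, crops included, and the job is handed in when it is done.

Besides the shell and the picture viewer there is one more tool, called by a JSON object that holds its "api" and its "payload", one argument or row to a line. step_arm: Moves the arm, as the interface text tells. Its arguments: {"type":"object","properties":{"series":{"type":"array","items":{"type":"array","items":{"type":"number"}}},"hand":{"type":"number"},"force":{"type":"number"}},"required":["series"]}

```bash
mkdir -p pics; cat > h.py <<'E'
import numpy as np, cv2
from cell import get_state, capture, hand_in
def points(c):
    K=c["camera_matrix"];E=c["extrinsics"];z=c["range_z"].astype(float)
    v,u=np.mgrid[0:z.shape[0],0:z.shape[1]]
    x=(u-K[0,2])/K[0,0]*z; y=(v-K[1,2])/K[1,1]*z
    P=np.stack([x,-y,-z],-1); R=E[:3,:3];t=E[:3,3]
    W=(P-t)@R; W[z<=0]=np.nan
    return W
def save(c,n): cv2.imwrite(f"pics/{n}.png",cv2.cvtColor(c["img"],cv2.COLOR_RGB2BGR))
E
python3 - <<'E'
from h import *
s=get_state();print(s)
for n in("scene","top"):
    c=capture(n);save(c,n+"0");np.savez(n+"0.npz",**c);print(c["camera_matrix"],c["extrinsics"])
E
```

```text
{'time_s': 0.0, 'joints': array([ 8.00197879e+01,  2.20918035e+01,  3.80791507e-01, -2.97049633e-02,
       -6.84106216e+01, -1.48172821e+01]), 'qd': array([-0.00335378, -0.06414596, -0.02857416,  0.04327651, -0.03310658,
       -0.12784498]), 'tau': array([-1.39019294e-04, -3.92286336e+01,  1.88395929e+01,  4.18619916e+00,
       -4.77646419e-03, -1.53355995e-06]), 'tool_pos': array([0.26185297, 0.56684517, 0.22031568]), 'tool_rot': array([[ 9.07715614e-01, -4.19585097e-01, -8.42690867e-04],
       [-4.19585936e-01, -9.07713398e-01, -2.00718640e-03],
       [ 7.72637084e-05,  2.17553567e-03, -9.99997631e-01]]), 'ft_force': array([ 0.36423027,  0.84749781, -0.10168412]), 'moment': array([ 0.01828519,  0.01906785, -0.03002691]), 'gripper_force': 0.0, 'width': 0.08530565256903742}
[[488.7045534    0.         324.96471735]
 [  0.         488.7045534  193.64406172]
 [  0.           0.           1.        ]] [[ 0.32718697 -0.944818   -0.01635984 -0.21854265]
 [ 0.62292938  0.20263505  0.75557794 -0.36948677]
 [-0.71056856 -0.25740628  0.65485443 -1.23595941]
 [ 0.          0.          0.          1.        ]]
[[518.94833964   0.         310.31765164]
 [  0.         518.94833964 197.30738353]
 [  0.           0.           1.        ]] [[ 0.00897655 -0.99973236  0.02132212 -0.0893934 ]
 [ 0.98642213  0.01234978  0.16376465 -0.4867543 ]
 [-0.16398414  0.01956257  0.98626898 -1.38591787]
 [ 0.          0.          0.          1.        ]]
```

View pics/top0.png

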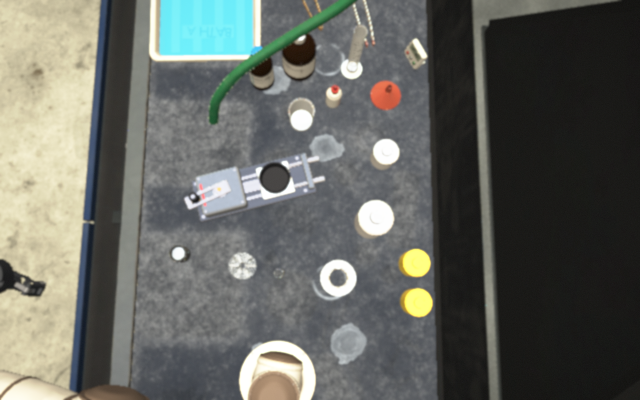

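View pics/scene0.png

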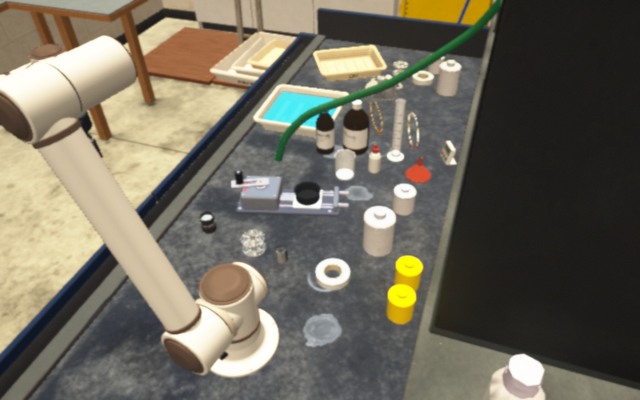

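The top view shows the agitator with its cup at (275,180), the crank around (220,190) and the grip near (195,198). The small tank is at (386,153), the large tank at (375,218) and the beaker near (301,115). A green hose hangs above. Next I'll measure these.

```bash
python3 - <<'E'
from h import *
np.set_printoptions(precision=4,suppress=True)
T=dict(np.load("top0.npz"));S=dict(np.load("scene0.npz"))
W=points(T);Ws=points(S)
def circ(P,n):
    (c,r)=cv2.minEnclosingCircle(P[:,:2].astype(np.float32).reshape(-1,1,2));print(n,len(P),'mean',P.mean(0),'enc',np.array(c),r)
def near(W,x,y,r,zl,zh):
    P=W.reshape(-1,3);m=(np.hypot(P[:,0]-x,P[:,1]-y)<r)&(P[:,2]>zl)&(P[:,2]<zh);return P[m]
for n,(u,v) in dict(tank=(386,153),large=(375,218),cup=(275,180),grip=(195,198),axis=(219,190),beaker=(301,115),hose=(213,118),hose2=(230,80)).items(): print(n,W[v,u])
t=W[153,386]
for nm,w in(("top",W),("scene",Ws)):
    circ(near(w,t[0],t[1],.06,.084,.1),nm+" cap"); circ(near(w,t[0],t[1],.06,.07,.083),nm+" lid")
g=W[198,195]
for nm,w in(("top",W),("scene",Ws)):
    P=near(w,g[0],g[1],.07,.123,.15); 
    if len(P): circ(P,nm+" grip")
    P=near(w,g[0],g[1],.09,.08,.1); 
    if len(P): circ(P,nm+" arm")
    c=W[180,275]; P=near(w,c[0],c[1],.06,.05,.075); 
    if len(P): circ(P,nm+" cuprim")
# red mark in top
hsv=cv2.cvtColor(T["img"],cv2.COLOR_RGB2HSV)
m=((hsv[...,0]<10)|(hsv[...,0]>170))&(hsv[...,1]>90)
v,u=np.nonzero(m[170:220,180:250]);print("red",np.c_[u+180,v+170].tolist()[:60]);P=W[v+170,u+180];print(P)
# hose
hm=(hsv[...,0]>45)&(hsv[...,0]<85)&(hsv[...,1]>100)
P=W[hm];P=P[np.isfinite(P[:,0])];o=np.argsort(P[:,0]);print("hose",P[o][::max(1,len(o)//15)])
big=cv2.resize(T["img"][100:240,170:340],None,fx=4.5,fy=4,interpolation=cv2.INTER_CUBIC)
cv2.imwrite("pics/topcrop.png",big[...,::-1])
E
```

```text
tank [ 0.6036 -0.2867  0.0893]
large [ 0.4193 -0.2468  0.1443]
cup [0.5366 0.0142 0.0328]
grip [0.4664 0.212  0.1359]
axis [0.4957 0.1586 0.0925]
beaker [ 0.735  -0.0557  0.0048]
hose [0.7069 0.1896 0.0512]
hose2 [0.7709 0.1288 0.1707]
top cap 106 mean [ 0.6089 -0.2893  0.0891] enc [ 0.6077 -0.2902] 0.030985817313194275
top lid 376 mean [ 0.6093 -0.2876  0.0782] enc [ 0.6113 -0.2888] 0.036070410162210464
scene cap 48 mean [ 0.6075 -0.2867  0.0891] enc [ 0.6084 -0.2869] 0.015831107273697853
scene lid 224 mean [ 0.6006 -0.2874  0.0781] enc [ 0.6077 -0.2855] 0.03776480257511139
top grip 70 mean [0.47   0.2176 0.1336] enc [0.4712 0.2185] 0.012111297808587551
top arm 417 mean [0.4861 0.1824 0.0896] enc [0.4841 0.1895] 0.06115715950727463
top cuprim 245 mean [0.5429 0.016  0.0579] enc [0.5387 0.0144] 0.044299252331256866
scene grip 43 mean [0.4662 0.2188 0.1322] enc [0.4679 0.2205] 0.013037688098847866
scene arm 259 mean [0.4811 0.1861 0.089 ] enc [0.4846 0.1926] 0.061543360352516174
scene cuprim 167 mean [0.5434 0.0192 0.0564] enc [0.5374 0.016 ] 0.04834461584687233
red [[200, 185], [201,
[... 405 characters left out ...]
0.4885 0.2076 0.0683]
 [0.4878 0.2041 0.0725]
 [0.4856 0.2072 0.0695]
 [0.4841 0.2028 0.0789]
 [0.4827 0.2069 0.0707]
 [0.4829 0.2045 0.0693]
 [0.4797 0.2065 0.0724]
 [0.4803 0.2045 0.0687]
 [0.4642 0.1986 0.0678]
 [0.4613 0.201  0.069 ]
 [0.4605 0.1972 0.0749]]
hose [[ 0.6995  0.1886  0.0379]
 [ 0.7274  0.1715  0.1009]
 [ 0.7501  0.1544  0.1317]
 [ 0.7686  0.1254  0.1561]
 [ 0.7852  0.1021  0.1832]
 [ 0.8014  0.0685  0.1912]
 [ 0.816   0.065   0.207 ]
 [ 0.831   0.0395  0.2161]
 [ 0.8449  0.0218  0.2214]
 [ 0.858  -0.0184  0.2291]
 [ 0.8708 -0.0333  0.2413]
 [ 0.8838 -0.0903  0.2494]
 [ 0.8961 -0.0825  0.2559]
 [ 0.9081 -0.0995  0.2637]
 [ 0.9201 -0.1567  0.2866]
 [ 0.9348 -0.1427  0.2789]]
```

View pics/topcrop.png

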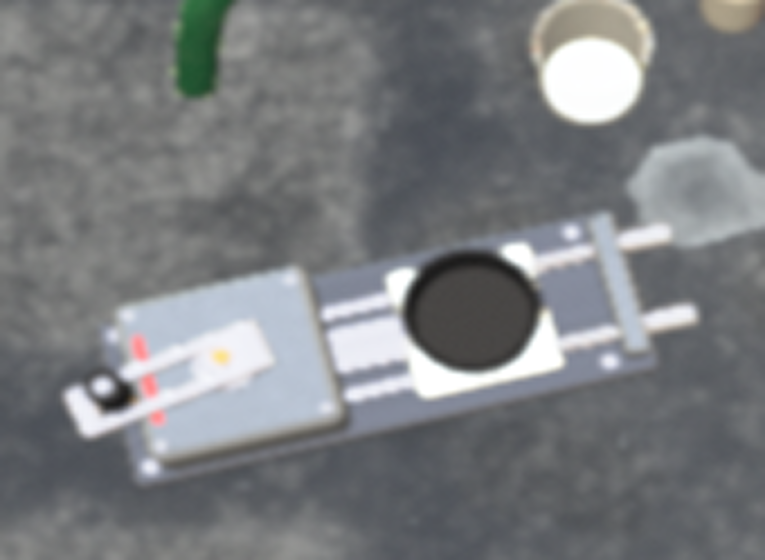

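The crop shows the arm rotated slightly from the red mark, with an orange pivot dot at crop (222,357), i.e. pixel (219.3,189.3). The grip is at crop (107,388). The cup is empty. I'll refine the geometry with rays.

```bash
cat >> h.py <<'E'
def ray(c,u,v,h):
    K=c["camera_matrix"];E=c["extrinsics"];R=E[:3,:3];o=-R.T@E[:3,3]
    d=R.T@np.array([(u-K[0,2])/K[0,0],-(v-K[1,2])/K[1,1],-1.]);return (o+d*(h-o[2])/d[2])[:2]
E
python3 - <<'E'
from h import *
np.set_printoptions(precision=4,suppress=True)
T=dict(np.load("top0.npz"));S=dict(np.load("scene0.npz"))
f=lambda a,b:(170+(a+.5)/4.5-.5,100+(b+.5)/4-.5)
def blob(c,u,v,cond,w):
    g=cv2.cvtColor(c["img"],cv2.COLOR_RGB2HSV)[v-w:v+w,u-w:u+w].astype(int);m=cond(g).astype(np.uint8)
    n,l,st,ce=cv2.connectedComponentsWithStats(m);k=1+np.argmax(st[1:,4]);
    cs,_=cv2.findContours((l==k).astype(np.uint8),cv2.RETR_EXTERNAL,cv2.CHAIN_APPROX_NONE);e=cv2.minEnclosingCircle(cs[0])
    return ce[k]+[u-w,v-w],st[k],np.array(e[0])+[u-w,v-w],e[1]
o,st,*_=blob(T,219,189,lambda g:(g[...,0]>10)&(g[...,0]<30)&(g[...,1]>80),8)
print("orange",o,st[4]);
for h in(.09,.095):print(ray(T,*o,h))
A=ray(T,*o,.092)
d=blob(T,275,180,lambda g:g[...,2]<85,26);print("cup px",d[0],d[2],d[3],st[4],ray(T,*d[2],.06),ray(T,*d[0],.06))
# rim from depth: ring points fit circle
W=points(T);P=W[150:210,245:305].reshape(-1,3);
# housing corners / plate corners from crop
q=[f(*p) for p in((118,305),(300,266),(343,412),(160,462))]
H=[ray(T,*p,.07) for p in q];print("housing corners",np.array(H),"centre",np.mean(H,0))
y=((H[0]+H[3])-(H[1]+H[2]))/2;print("y dir deg",np.degrees(np.arctan2(y[1],y[0])),np.linalg.norm(y)); x=H[0]-H[3]+H[1]-H[2];print("xdir",np.degrees(np.arctan2(x[1],x[0])),np.linalg.norm(x)/2)
for w in(("plate L",(140,484),(652,362)),):
    a,b=ray(T,*f(*w[1]),.012),ray(T,*f(*w[2]),.012);print(w[0],a,b,np.degrees(np.arctan2(*(a-b)[::-1])))
r=[ray(T,u,v,.0705) for u,v in((200.5,184.5),(204.8,204))]
print("red",r)
g=np.array([.4705,.2187]);D=g-A;print("A",A,"grip D",D,np.linalg.norm(D),np.degrees(np.arctan2(D[1],D[0])))
b=blob(T,196,197,lambda g:g[...,2]<70,10);print("gripblack",b)
E
```

```text
orange [218.5 188.5] 4
[0.5002 0.1605]
[0.4993 0.1597]
cup px [274.3019 176.8969] [274.3218 176.8069] 14.944293975830078 4 [0.54   0.0149] [0.5397 0.0149]
housing corners [[0.5376 0.226 ]
 [0.5661 0.118 ]
 [0.4663 0.0892]
 [0.4312 0.1964]] centre [0.5003 0.1574]
y dir deg 106.44219188256996 0.11215648593024759
xdir 15.79733131880131 0.10717896828218917
plate L [0.4232 0.2187] [ 0.5132 -0.0963] 105.94392798790352
red [array([0.514 , 0.2123]), array([0.4611, 0.1985])]
A [0.4998 0.1602] grip D [-0.0293  0.0585] 0.06543280995702072 116.6165662489662
gripblack (array([195.9048, 198.9048]), array([ 7,  9,  6,  6, 21], dtype=int32), array([195.2778, 198.7222]), 3.2213642597198486)
```

{"api": "step_arm", "payload": {
  "series": [
    [6,5,0,0],
    [18,16,0,0],
    [35,33,0,0],
    [58,55,0,0],
    [86,81,0,0],
    [115,108,0,0],
    [144,135,0,0],
    [173,162,0,0],
    [202,190,0,0],
    [232,217,0,0]
  ],
  "hand": 0.6,
  "force": 50
}}

```text
time_s: 1.1
tool_pos: [0.3816, 0.2701, 0.2216]
tool_rot: [[0.908, -0.42, 0.0], [-0.42, -0.908, 0.0], [-0.0, -0.0, -1.0]]
ft_force: [0.3, 0.9, 0.1]
width: 0.0517
gripper_force: 0.0
```

{"api": "step_arm", "payload": {
  "series": [
    [29,27,0,0],
    [58,54,0,0],
    [87,82,0,0],
    [117,109,0,0],
    [146,136,0,0],
    [175,164,0,0],
    [204,191,0,0],
    [233,218,0,0],
    [262,245,0,0],
    [290,271,0,0]
  ]
}}

```text
time_s: 2.1
tool_pos: [0.5305, -0.0971, 0.2216]
tool_rot: [[0.907, -0.42, 0.0], [-0.42, -0.907, 0.0], [0.0, -0.0, -1.0]]
ft_force: [1.0, 1.5, 0.4]
width: 0.051
gripper_force: 0.0
```

{"api": "step_arm", "payload": {
  "series": [
    [28,26,0,0],
    [54,51,0,0],
    [78,74,0,0],
    [100,95,0,0],
    [119,113,10,0],
    [134,126,25,0],
    [143,134,42,0],
    [149,140,60,0],
    [150,141,75,0],
    [150,141,75,0]
  ]
}}

```text
time_s: 3.1
tool_pos: [0.6061, -0.2849, 0.1431]
tool_rot: [[0.907, -0.42, -0.006], [-0.42, -0.907, 0.002], [-0.006, 0.001, -1.0]]
ft_force: [0.4, 0.4, -0.6]
width: 0.0508
gripper_force: 0.0
```

```bash
python3 - <<'E'
from h import *
c=capture("scene");print({k:np.round(v,4) for k,v in get_state().items() if k in("time_s","tool_pos","ft_force","width")})
cv2.imwrite("pics/a.png",cv2.resize(c["img"][90:230,330:490],None,fx=4,fy=4,interpolation=cv2.INTER_CUBIC)[...,::-1])
E
```

```text
{'time_s': np.float64(3.15), 'tool_pos': array([ 0.6071, -0.285 ,  0.1451]), 'ft_force': array([0.2441, 1.1489, 0.4208]), 'width': np.float64(0.0515)}
```

View pics/a.png

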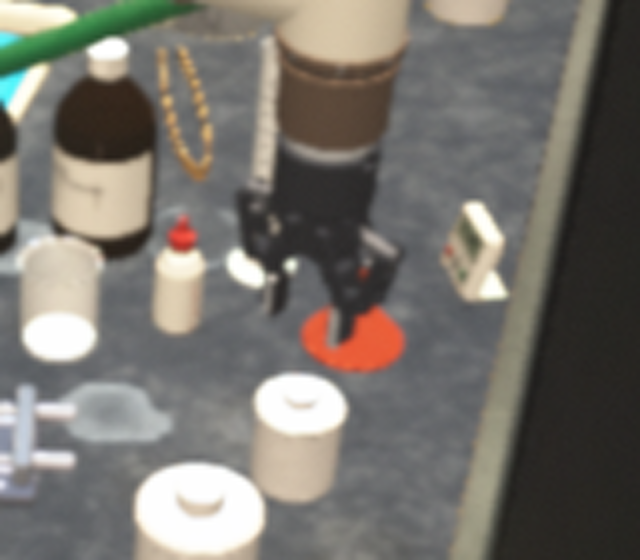

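The gripper stands right over the small tank: the tips are around crop (310,325) and the cap is at (302,390), below them. I'll go down and grip the cap.

{"api": "step_arm", "payload": {
  "series": [
    [2,2,6,0],
    [2,2,14,0],
    [2,2,22,0],
    [2,2,30,0],
    [2,2,36,0],
    [2,2,40,0],
    [2,2,42,0],
    [2,2,43,0],
    [2,2,43,0],
    [2,2,43,0]
  ]
}}

```text
time_s: 4.15
tool_pos: [0.6095, -0.2882, 0.1038]
tool_rot: [[0.908, -0.419, 0.001], [-0.419, -0.908, -0.0], [0.001, -0.0, -1.0]]
ft_force: [0.6, 0.2, -0.6]
width: 0.0515
gripper_force: 0.0
```

{"api": "step_arm", "payload": {
  "series": [
    [0,0,0,0],
    [0,0,0,0],
    [0,0,0,0],
    [0,0,0,0],
    [0,0,0,0],
    [0,0,0,0],
    [0,0,0,0],
    [0,0,0,0],
    [0,0,0,0],
    [0,0,0,0]
  ],
  "hand": 0,
  "force": 60
}}

```text
time_s: 5.15
tool_pos: [0.6093, -0.2881, 0.1034]
tool_rot: [[0.908, -0.419, -0.0], [-0.419, -0.908, -0.0], [-0.0, 0.0, -1.0]]
ft_force: [-0.9, 0.7, 0.3]
width: 0.0
gripper_force: 0.0
```

```bash
python3 - <<'E'
from h import *
c=capture("scene")
t=capture("top")
a=cv2.resize(c["img"][110:230,340:480],None,fx=2.8,fy=4,interpolation=cv2.INTER_CUBIC)
b=cv2.resize(t["img"][90:210,310:450],None,fx=2.8,fy=4,interpolation=cv2.INTER_CUBIC)
cv2.imwrite("pics/b.png",np.hstack([a,b])[...,::-1])
for n,c in(("s",c),("t",t)):
  W=points(c).reshape(-1,3)
  for lo,hi in((.084,.1),(.07,.083)):
    m=(np.hypot(W[:,0]-.608,W[:,1]+.288)<.06)&(W[:,2]>lo)&(W[:,2]<hi);P=W[m]
    if len(P):print(n,lo,len(P),P.mean(0),P.min(0),P.max(0))
E
```

```text
s 0.084 48 [ 0.60663577 -0.28707411  0.08977927] [ 0.59117051 -0.29962347  0.0846318 ] [ 0.62281004 -0.27384007  0.09593107]
s 0.07 225 [ 0.60052644 -0.28738451  0.0780757 ] [ 0.57065617 -0.32118125  0.07007068] [ 0.63976131 -0.25149388  0.08297533]
t 0.084 53 [ 0.60519293 -0.28445118  0.08954495] [ 0.59058705 -0.30876557  0.08403672] [ 0.62976065 -0.25762722  0.09640194]
t 0.07 288 [ 0.60057678 -0.28316677  0.07814441] [ 0.57562862 -0.32243667  0.07004726] [ 0.63644597 -0.25363255  0.08270446]
```

View pics/b.png

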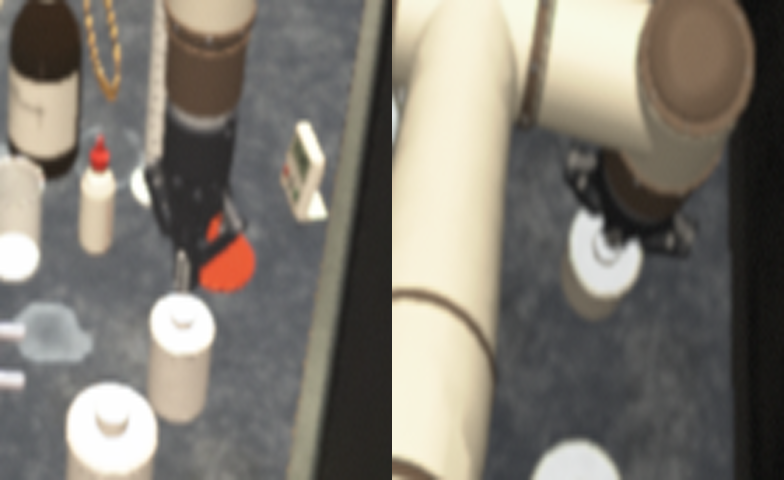

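Both views show the closed tips just above the cap rather than around it. I'll measure the tip height.

```bash
python3 - <<'E'
from h import *
np.set_printoptions(precision=4,suppress=True)
print(get_state()["tool_pos"])
c=capture("scene");W=points(c);g=c["img"].max(2)
for v in range(166,194):
    r=[(u,g[v,u],np.round(W[v,u],3).tolist()) for u in range(401,413,2)]
    print(v,r[1:5])
K=c["camera_matrix"];E=c["extrinsics"]
for p in([.6093,-.2881,.0814],[.6093,-.2881,.1034],[.608,-.288,.091]):
    q=E[:3,:3]@p+E[:3,3];print(p,K[0,0]*q[0]/-q[2]+K[0,2],K[1,1]*-q[1]/-q[2]+K[1,2])
E
```

```text
[ 0.6093 -0.2882  0.1034]
166 [(403, np.uint8(48), [0.596, -0.276, 0.182]), (405, np.uint8(51), [0.606, -0.281, 0.175]), (407, np.uint8(50), [0.589, -0.289, 0.19]), (409, np.uint8(49), [0.589, -0.295, 0.191])]
167 [(403, np.uint8(48), [0.594, -0.277, 0.18]), (405, np.uint8(54), [0.612, -0.28, 0.167]), (407, np.uint8(49), [0.589, -0.29, 0.186]), (409, np.uint8(49), [0.586, -0.296, 0.19])]
168 [(403, np.uint8(48), [0.6, -0.276, 0.171]), (405, np.uint8(55), [0.608, -0.281, 0.167]), (407, np.uint8(52), [0.585, -0.291, 0.186]), (409, np.uint8(47), [0.586, -0.296, 0.186])]
169 [(403, np.uint8(48), [0.597, -0.277, 0.17]), (405, np.uint8(56), [0.608, -0.282, 0.163]), (407, np.uint8(50), [0.586, -0.291, 0.181]), (409, np.uint8(46), [0.588, -0.296, 0.181])]
170 [(403, np.uint8(51), [0.6, -0.277, 0.164]), (405, np.uint8(53), [0.609, -0.282, 0.158]), (407, np.uint8(49), [0.597, -0.29, 0.169]), (409, np.uint8(49), [0.59, -0.296, 0.176])]
171 [(403, np.uint8(55), [0.596, -0.278, 0.163]), (405, np.uint8(54), [0.6, -0.284, 0.161]), (407, np.uint8(49), [0.595, -0.29, 0.167]), (409, np.uint8(49), [0.5
[... 3616 characters left out ...]
), (405, np.uint8(225), [0.591, -0.292, 0.091]), (407, np.uint8(219), [0.602, -0.297, 0.083]), (409, np.uint8(250), [0.61, -0.302, 0.078])]
192 [(403, np.uint8(244), [0.595, -0.286, 0.082]), (405, np.uint8(239), [0.599, -0.291, 0.08]), (407, np.uint8(243), [0.603, -0.297, 0.078]), (409, np.uint8(253), [0.604, -0.303, 0.079])]
193 [(403, np.uint8(253), [0.59, -0.287, 0.082]), (405, np.uint8(253), [0.592, -0.292, 0.082]), (407, np.uint8(253), [0.599, -0.298, 0.078]), (409, np.uint8(254), [0.597, -0.304, 0.081])]
[0.6093, -0.2881, 0.0814] 404.75900485503576 189.4625829206357
[0.6093, -0.2881, 0.1034] 405.3966361716144 184.10329430265696
[0.608, -0.288, 0.091] 404.917058946457 187.38403721168035
```

The depth image puts the fingertips at about z 0.117, which is about 14 mm above the reported TCP and not 22 mm below it. So the tips are about 35 mm higher than I assumed. I'll reopen and go down carefully, watching the force.

{"api": "step_arm", "payload": {
  "series": [
    [0,0,0,0],
    [0,0,0,0],
    [0,0,0,0],
    [0,0,0,0],
    [0,0,4,0],
    [0,0,9,0],
    [0,0,14,0],
    [0,0,18,0],
    [0,0,20,0],
    [0,0,20,0]
  ],
  "hand": 0.6
}}

```text
time_s: 6.3
tool_pos: [0.6091, -0.2881, 0.0828]
tool_rot: [[0.908, -0.419, -0.001], [-0.419, -0.908, 0.0], [-0.001, 0.0, -1.0]]
ft_force: [-0.6, -0.2, -0.8]
width: 0.0515
gripper_force: 0.0
```

{"api": "step_arm", "payload": {
  "series": [
    [0,0,1,0],
    [0,0,2,0],
    [0,0,4,0],
    [0,0,6,0],
    [0,0,7,0],
    [0,0,8,0],
    [0,0,9,0],
    [0,0,9,0],
    [0,0,9,0],
    [0,0,9,0]
  ]
}}

```text
time_s: 7.3
tool_pos: [0.6094, -0.2882, 0.0745]
tool_rot: [[0.908, -0.419, 0.0], [-0.419, -0.908, -0.0], [0.0, -0.0, -1.0]]
ft_force: [-0.9, 0.2, 0.3]
width: 0.0513
gripper_force: 0.0
```

```bash
python3 - <<'E'
from h import *
print(np.round(get_state()["tool_pos"],4))
c=capture("scene");t=capture("top")
a=cv2.resize(c["img"][110:230,340:480],None,fx=2.8,fy=4,interpolation=cv2.INTER_CUBIC)
b=cv2.resize(t["img"][90:210,310:450],None,fx=2.8,fy=4,interpolation=cv2.INTER_CUBIC)
cv2.imwrite("pics/c.png",np.hstack([a,b])[...,::-1])
E
```

```text
[ 0.6094 -0.2882  0.0745]
```

View pics/c.png

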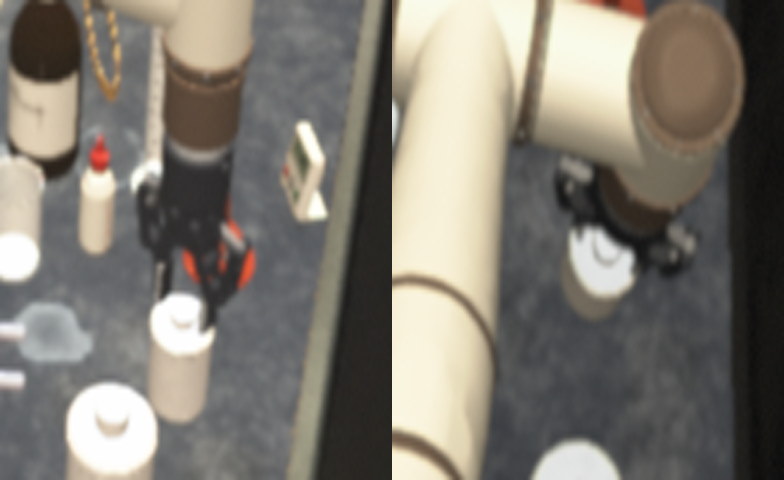

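The fingers now straddle the cap: tips at crop (162,290) and (207,335), cap at (183,318). I'll close.

{"api": "step_arm", "payload": {
  "series": [
    [0,0,1,0],
    [0,0,1,0],
    [0,0,1,0],
    [0,0,1,0],
    [0,0,1,0],
    [0,0,1,0],
    [0,0,1,0],
    [0,0,1,0],
    [0,0,1,0],
    [0,0,1,0]
  ],
  "hand": 0,
  "force": 60
}}

```text
time_s: 8.4
tool_pos: [0.6096, -0.288, 0.0736]
tool_rot: [[0.908, -0.419, 0.001], [-0.419, -0.908, -0.0], [0.001, -0.0, -1.0]]
ft_force: [1.3, 1.7, 1.9]
width: 0.0243
gripper_force: 59.2
```

{"api": "step_arm", "payload": {
  "series": [
    [0,0,-1,0],
    [0,0,-3,0],
    [0,0,-6,0],
    [0,0,-10,0],
    [0,0,-14,0],
    [0,0,-18,0],
    [0,0,-22,0],
    [0,0,-26,0],
    [0,0,-29,0],
    [0,0,-30,0]
  ]
}}

```text
time_s: 9.4
tool_pos: [0.6095, -0.2882, 0.104]
tool_rot: [[0.908, -0.419, 0.001], [-0.419, -0.908, -0.0], [0.001, -0.0, -1.0]]
ft_force: [-0.0, 1.1, -4.4]
width: 0.0248
gripper_force: 59.1
```

```bash
python3 - <<'E'
from h import *
s=get_state();print(np.round(s["tool_pos"],4),s["width"],s["ft_force"])
c=capture("scene");t=capture("top")
a=cv2.resize(c["img"][110:230,340:480],None,fx=2.8,fy=4,interpolation=cv2.INTER_CUBIC)
b=cv2.resize(t["img"][90:210,310:450],None,fx=2.8,fy=4,interpolation=cv2.INTER_CUBIC)
cv2.imwrite("pics/d.png",np.hstack([a,b])[...,::-1])
E
```

```text
[ 0.6095 -0.2882  0.104 ] 0.02477013402312878 [-0.02816398  1.11470794 -4.38355762]
```

View pics/d.png

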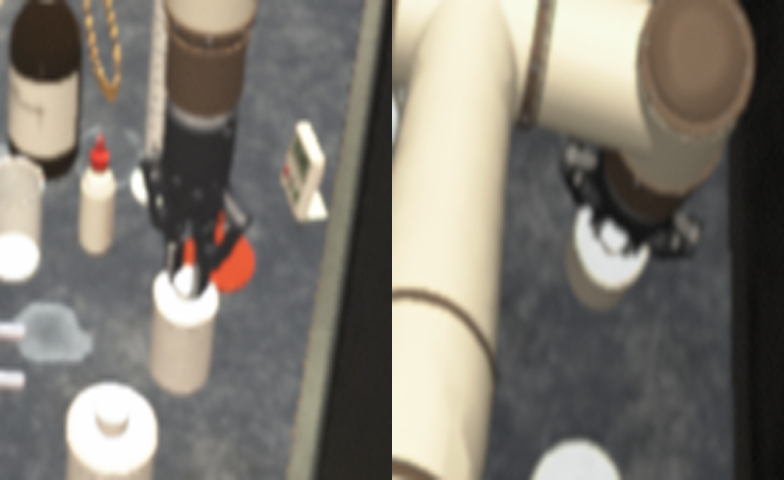

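The tank is held (4.4 N) and clear of the table. I'll carry it over the cup.

{"api": "step_arm", "payload": {
  "series": [
    [0,0,-8,0],
    [-2,-3,-20,0],
    [-7,-9,-34,0],
    [-15,-19,-46,0],
    [-26,-34,-56,0],
    [-40,-52,-60,0],
    [-56,-72,-60,0],
    [-73,-94,-60,0],
    [-91,-118,-60,0],
    [-109,-141,-60,0]
  ]
}}

```text
time_s: 10.5
tool_pos: [0.5686, -0.112, 0.1644]
tool_rot: [[0.908, -0.419, 0.001], [-0.419, -0.908, 0.0], [0.001, -0.001, -1.0]]
ft_force: [-0.2, 0.8, -4.2]
width: 0.0244
gripper_force: 59.2
```

{"api": "step_arm", "payload": {
  "series": [
    [-17,-22,0,0],
    [-33,-42,0,0],
    [-47,-60,0,0],
    [-59,-76,0,0],
    [-68,-88,0,0],
    [-75,-97,0,0],
    [-79,-103,0,0],
    [-81,-105,0,0],
    [-81,-105,0,0],
    [-81,-105,0,0]
  ]
}}

```text
time_s: 11.5
tool_pos: [0.5401, 0.0144, 0.1633]
tool_rot: [[0.907, -0.42, -0.0], [-0.42, -0.907, -0.0], [-0.0, 0.0, -1.0]]
ft_force: [-0.1, -0.4, -4.3]
width: 0.0244
gripper_force: 59.2
```

```bash
python3 - <<'E'
from h import *
np.set_printoptions(precision=4,suppress=True)
s=get_state();print(s["tool_pos"],s["width"],s["ft_force"])
c=capture("scene");t=capture("top");np.savez("s1.npz",**c);np.savez("t1.npz",**t)
a=cv2.resize(c["img"][120:230,240:380],None,fx=2.8,fy=4,interpolation=cv2.INTER_CUBIC)
b=cv2.resize(t["img"][120:230,200:340],None,fx=2.8,fy=4,interpolation=cv2.INTER_CUBIC)
cv2.imwrite("pics/e.png",np.hstack([a,b])[...,::-1])
E
```

```text
[0.5401 0.0144 0.1633] 0.02438905419506312 [-0.0958 -0.3713 -4.279 ]
```

View pics/e.png

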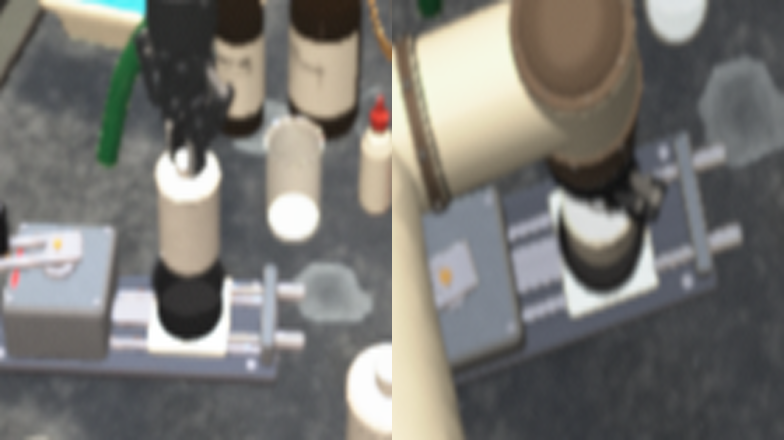

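The tank hangs upright above the cup in both views: in the scene crop the body is centred at x≈190 and the cup at x≈189. I'll check the alignment by fitting circles.

```bash
python3 - <<'E'
from h import *
from scipy.optimize import least_squares
np.set_printoptions(precision=4,suppress=True)
S=dict(np.load("s1.npz"));T=dict(np.load("t1.npz"));S0=dict(np.load("scene0.npz"));T0=dict(np.load("top0.npz"))
def fit(P,r=None):
    f=lambda p:np.hypot(P[:,0]-p[0],P[:,1]-p[1])-(r or p[2])
    return least_squares(f,[.54,.015]+([] if r else [.037]),loss="soft_l1",f_scale=.002).x
def sel(c,zl,zh,cond):
    W=points(c);g=c["img"].max(2);m=(np.hypot(W[...,0]-.54,W[...,1]-.015)<.05)&(W[...,2]>zl)&(W[...,2]<zh)&cond(g);return W[m]
for n,c in(("scene",S),("top",T)):
    for zl,zh in((.1,.14),(.1,.12),(.12,.14)):
        P=sel(c,zl,zh,lambda g:g>110);print(n,"body",zl,len(P),fit(P,.034) if len(P)>8 else "")
print("scene cup outer",fit(sel(S0,.035,.058,lambda g:g<90)),fit(sel(S,.035,.058,lambda g:g<90)))
# silhouettes: columns
K=S["camera_matrix"];E=S["extrinsics"]
def pr(p):
    q=E[:3,:3]@p+E[:3,3];return K[0,0]*q[0]/-q[2]+K[0,2],-K[1,1]*q[1]/-q[2]+K[1,2]
for z in(.1,.12,.14):print("pred",z,pr([.5401,.0144,z]))
g=S["img"].max(2)
for v in(172,176,180,184):
    u=np.nonzero(S["img"][v,285:335].min(1)>100)[0]+285;print(v,u.min(),u.max(),(u.min()+u.max())/2)
print("pred cup",pr([.54,.0149,.06]));
for v in(198,201):
    u=np.nonzero(g[v,285:335]<75)[0]+285;print(v,u.min(),u.max(),(u.min()+u.max())/2)
E
```

```text
scene body 0.1 211 [0.5409 0.0156]
scene body 0.1 102 [0.5407 0.0157]
scene body 0.12 109 [0.541  0.0155]
top body 0.1 5 
top body 0.1 0 
top body 0.12 5 
scene cup outer [0.5363 0.0166 0.0389] [0.5356 0.0163 0.0387]
pred 0.1 (np.float64(307.0627450008888), np.float64(179.3924792193964))
pred 0.12 (np.float64(306.8074688825085), np.float64(174.49123640017183))
pred 0.14 (np.float64(306.54782737516075), np.float64(169.50617911578863))
172 285 317 301.0
176 285 317 301.0
180 289 317 303.0
184 287 316 301.5
pred cup (np.float64(307.4054433480656), np.float64(188.93996901865222))
198 297 317 307.0
201 299 315 307.0
```

{"api": "step_arm", "payload": {
  "series": [
    [-1,1,4,0],
    [-1,1,10,0],
    [-1,1,16,0],
    [-1,1,22,0],
    [-1,1,27,0],
    [-1,1,31,0],
    [-1,1,34,0],
    [-1,1,37,0],
    [-1,1,39,0],
    [-1,1,40,0]
  ]
}}

```text
time_s: 12.6
tool_pos: [0.5387, 0.0144, 0.1233]
tool_rot: [[0.908, -0.419, -0.0], [-0.419, -0.908, -0.0], [-0.0, 0.0, -1.0]]
ft_force: [0.3, -0.2, -3.9]
width: 0.0245
gripper_force: 59.2
```

{"api": "step_arm", "payload": {
  "series": [
    [0,0,2,0],
    [0,0,4,0],
    [0,0,6,0],
    [0,0,8,0],
    [0,0,10,0],
    [0,0,12,0],
    [0,0,14,0],
    [0,0,16,0],
    [0,0,17,0],
    [0,0,18,0]
  ]
}}

```text
time_s: 13.6
tool_pos: [0.5387, 0.0144, 0.1053]
tool_rot: [[0.908, -0.419, -0.0], [-0.419, -0.908, -0.0], [-0.0, 0.0, -1.0]]
ft_force: [0.3, 0.2, -3.6]
width: 0.0242
gripper_force: 59.2
```

{"api": "step_arm", "payload": {
  "series": [
    [0,0,1,0],
    [0,0,1,0],
    [0,0,2,0],
    [0,0,2,0],
    [0,0,3,0],
    [0,0,3,0],
    [0,0,3.5,0],
    [0,0,3.5,0],
    [0,0,3.5,0],
    [0,0,3.5,0]
  ]
}}

```text
time_s: 14.6
tool_pos: [0.5392, 0.0145, 0.1026]
tool_rot: [[0.908, -0.419, 0.001], [-0.419, -0.908, 0.0], [0.001, -0.001, -1.0]]
ft_force: [0.0, 1.2, 2.2]
width: 0.0246
gripper_force: 59.9
```

Seated on the floor at the expected height. I'll release and rise.

{"api": "step_arm", "payload": {
  "series": [
    [0,0,0,0],
    [0,0,0,0],
    [0,0,0,0],
    [0,0,0,0],
    [0,0,-3,0],
    [0,0,-10,0],
    [0,0,-22,0],
    [0,0,-38,0],
    [0,0,-56,0],
    [0,0,-75,0]
  ],
  "hand": 0.6
}}

```text
time_s: 15.6
tool_pos: [0.5388, 0.0144, 0.1787]
tool_rot: [[0.908, -0.419, 0.001], [-0.419, -0.908, 0.0], [0.001, -0.001, -1.0]]
ft_force: [0.8, 0.1, -0.0]
width: 0.0512
gripper_force: 0.0
```

```bash
python3 - <<'E'
from h import *
from scipy.optimize import least_squares
np.set_printoptions(precision=4,suppress=True)
s=get_state();print(s["tool_pos"],s["width"],s["ft_force"])
S=capture("scene");W=points(S);g=S["img"].max(2)
def fit(P,r,x0):
    return least_squares(lambda p:np.hypot(P[:,0]-p[0],P[:,1]-p[1])-r,x0,loss="soft_l1",f_scale=.002).x
m=(np.hypot(W[...,0]-.54,W[...,1]-.015)<.06)
for zl,zh in((.065,.095),(.1,.107),(.112,.13)):
    P=W[m&(W[...,2]>zl)&(W[...,2]<zh)];print(zl,len(P),P.mean(0))
P=W[m&(W[...,2]>.065)&(W[...,2]<.095)&(g>110)];print("tank",fit(P,.034,[.54,.015]))
# grip, both depth cylinder fit & arm line
m=(np.hypot(W[...,0]-.47,W[...,1]-.219)<.03)
P=W[m&(W[...,2]>.096)&(W[...,2]<.128)&(g<110)];print("grip",len(P),fit(P,.012,[.47,.219]))
P=W[m&(W[...,2]>.128)&(W[...,2]<.14)];print("top",len(P),P.mean(0))
T=dict(np.load("top0.npz"))
for h in(.13,.134):print(ray(T,193.2,197.,h))
E
```

```text
[0.5388 0.0144 0.1787] 0.05122478827328965 [ 0.8072  0.0924 -0.0253]
0.065 154 [0.5153 0.0048 0.0801]
0.1 92 [0.5288 0.0137 0.1049]
0.112 54 [0.536  0.0126 0.1182]
tank [0.54   0.0159]
grip 58 [0.4688 0.2217]
top 39 [0.466  0.219  0.1331]
[0.4699 0.2179]
[0.4693 0.2171]
```

The tank is seated (lid top at 0.105–0.108). Now to the grip at about (0.470, 0.2185).

{"api": "step_arm", "payload": {
  "series": [
    [-6,-6,0,0],
    [-19,-20,0,0],
    [-38,-40,0,0],
    [-61,-64,0,0],
    [-85,-90,0,0],
    [-108,-114,0,0],
    [-127,-134,0,0],
    [-140,-148,6,0],
    [-147,-155,16,0],
    [-148,-156,28,0]
  ]
}}

```text
time_s: 16.65
tool_pos: [0.469, 0.2189, 0.1479]
tool_rot: [[0.908, -0.418, -0.0], [-0.418, -0.908, -0.0], [-0.0, 0.0, -1.0]]
ft_force: [-0.1, -0.1, 0.1]
width: 0.0509
gripper_force: 0.0
```

{"api": "step_arm", "payload": {
  "series": [
    [0,0,12,0],
    [0,0,24,0],
    [0,0,36,0],
    [0,0,46,0],
    [0,0,54,0],
    [0,0,59,0],
    [0,0,62,0],
    [0,0,64,0],
    [0,0,65,0],
    [0,0,65,0]
  ]
}}

```text
time_s: 17.65
tool_pos: [0.4698, 0.2182, 0.0841]
tool_rot: [[0.908, -0.419, 0.0], [-0.419, -0.908, 0.0], [0.0, -0.0, -1.0]]
ft_force: [0.6, -0.5, 0.2]
width: 0.0514
gripper_force: 0.0
```

```bash
python3 - <<'E'
from h import *
np.set_printoptions(precision=4,suppress=True)
s=get_state();print(s["tool_pos"],s["width"],s["ft_force"])
c=capture("scene");t=capture("top")
a=cv2.resize(c["img"][110:230,200:340],None,fx=2.8,fy=4,interpolation=cv2.INTER_CUBIC)
b=cv2.resize(t["img"][120:240,150:290],None,fx=2.8,fy=4,interpolation=cv2.INTER_CUBIC)
cv2.imwrite("pics/f.png",np.hstack([a,b])[...,::-1])
E
```

```text
[0.4698 0.2182 0.0841] 0.051365305054180785 [ 0.607  -0.457   0.2413]
```

View pics/f.png

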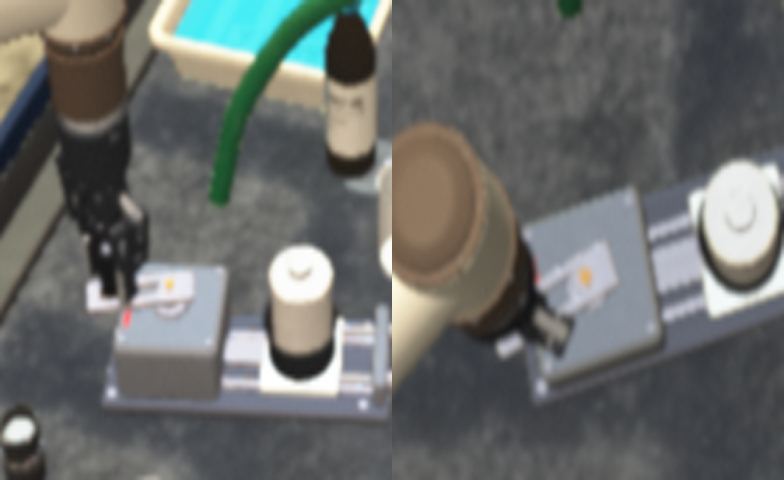

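The tank stands upright in the cup, at scene crop (300,300). The fingers straddle the grip over the slotted arm near (112,280). I'll close.

{"api": "step_arm", "payload": {
  "series": [
    [0,0,0,0],
    [0,0,0,0],
    [0,0,0,0],
    [0,0,0,0],
    [0,0,0,0],
    [0,0,0,0],
    [0,0,0,0],
    [0,0,0,0],
    [0,0,0,0],
    [0,0,0,0]
  ],
  "hand": 0,
  "force": 60
}}

```text
time_s: 18.75
tool_pos: [0.4702, 0.2184, 0.0843]
tool_rot: [[0.908, -0.419, 0.001], [-0.419, -0.908, 0.001], [0.001, -0.001, -1.0]]
ft_force: [-0.2, 1.3, 5.4]
width: 0.0227
gripper_force: 58.7
```

```bash
cat > crank.py <<'E'
import sys,json,numpy as np
from scipy.optimize import least_squares
from cell import get_state
# args: arc end deg (world phi); appends reading, fits circle, prints rows from the present commanded pose
X=np.array([.9077,-.4196]);Y=np.array([-.4196,-.9077])
try: L=json.load(open("log.json"))
except Exception: L={"p":[],"cmd":[470.0,218.3]}
s=get_state();p=1e3*s["tool_pos"][:2];F=s["ft_force"]
prior=np.array([499.2,159.,66.])
c=np.array(L.get("fit",prior))
e=p-c[:2];e/=np.linalg.norm(e);Fr=F[:2]@e;Ft=F[:2]@[-e[1],e[0]]
L["p"].append((p+e*Fr/4).tolist())
P=np.array(L["p"])
f=lambda q:np.r_[np.hypot(P[:,0]-q[0],P[:,1]-q[1])-q[2],(q-prior)/[6,6,6]]
q=least_squares(f,prior).x;L["fit"]=q.tolist()
d=p-q[:2];phi=np.degrees(np.arctan2(d[1],d[0]))
print("F",np.round(F,1),"Fr %.1f Ft %.1f"%(Fr,Ft),"fit",np.round(q,1),"phi %.1f r %.1f"%(phi,np.hypot(*d)),"cmd-meas",np.round(np.array(L["cmd"])-p,1),"t",s["time_s"])
a=float(sys.argv[1]);n=int(sys.argv[2]) if len(sys.argv)>2 else 10
cm=np.array(L["cmd"]);d=cm-q[:2];ph=np.degrees(np.arctan2(d[1],d[0]));span=(a-ph)%360
r0=np.hypot(*d);rows=[]
for k in range(1,11):
    t=min(1,k/n); 
    if len(sys.argv)>3: t=t-np.sin(2*np.pi*t)/(2*np.pi) if sys.argv[3]=="s" else (t*t*(2-t) if sys.argv[3]=="a" else t+t*t-t**3)
    g=np.radians(ph+span*t);r=r0+(q[2]-r0)*min(1,3*k/10)
    w=q[:2]+r*np.array([np.cos(g),np.sin(g)])-cm;rows.append([round(float(w@X),1),round(float(w@Y),1)])
print(rows)
L["cmd"]=(cm+rows[-1][0]*X+rows[-1][1]*Y).tolist();json.dump(L,open("log.json","w"))
E
python3 crank.py 138 10 a
```

```text
F [-0.2  1.3  5.4] Fr 1.2 Ft -0.4 fit [499.1 159.2  66.2] phi 116.0 r 65.9 cmd-meas [-0.2 -0.1] t 18.75
[[-0.4, 0.3], [-1.3, 1.3], [-2.5, 2.9], [-4.0, 5.0], [-5.6, 7.5], [-7.2, 10.4], [-8.7, 13.4], [-10.0, 16.4], [-11.1, 19.3], [-12.0, 21.9]]
```

{"api": "step_arm", "payload": {
  "series": [
    [-0.4,0.3,-1,0],
    [-1.3,1.3,-1.5,0],
    [-2.5,2.9,-1.5,0],
    [-4.0,5.0,-1.5,0],
    [-5.6,7.5,-1.5,0],
    [-7.2,10.4,-1.5,0],
    [-8.7,13.4,-1.5,0],
    [-10.0,16.4,-1.5,0],
    [-11.1,19.3,-1.5,0],
    [-12.0,21.9,-1.5,0]
  ]
}}

```text
time_s: 19.75
tool_pos: [0.4491, 0.2026, 0.0848]
tool_rot: [[0.908, -0.42, -0.001], [-0.42, -0.908, -0.001], [-0.001, 0.001, -1.0]]
ft_force: [3.2, -0.1, -11.4]
width: 0.0226
gripper_force: 59.2
```

```bash
python3 crank.py 172
```

```text
F [  3.2  -0.1 -11.4] Fr -2.5 Ft -2.0 fit [500.  159.7  66.1] phi 140.0 r 66.6 cmd-meas [0.9 0.9] t 19.75
[[-0.8, 3.7], [-1.5, 7.5], [-1.8, 11.3], [-2.1, 15.1], [-2.2, 19.0], [-2.1, 22.8], [-1.7, 26.6], [-1.2, 30.3], [-0.4, 34.1], [0.6, 37.8]]
```

{"api": "step_arm", "payload": {
  "series": [
    [-0.8,3.7,0.4,0],
    [-1.5,7.5,1,0],
    [-1.8,11.3,1,0],
    [-2.1,15.1,1,0],
    [-2.2,19.0,1,0],
    [-2.1,22.8,1,0],
    [-1.7,26.6,1,0],
    [-1.2,30.3,1,0],
    [-0.4,34.1,1,0],
    [0.6,37.8,1,0]
  ]
}}

```text
time_s: 20.75
tool_pos: [0.4347, 0.1689, 0.0847]
tool_rot: [[0.908, -0.419, 0.001], [-0.419, -0.908, 0.001], [0.001, -0.001, -1.0]]
ft_force: [3.2, 4.1, -8.4]
width: 0.0229
gripper_force: 59.4
```

```bash
python3 crank.py 207
```

```text
F [ 3.2  4.1 -8.4] Fr -2.6 Ft -4.5 fit [500.3 160.5  65.5] phi 172.7 r 66.1 cmd-meas [-0.1 -0. ] t 20.75
[[1.5, 3.7], [3.2, 7.2], [5.1, 10.7], [7.1, 14.1], [9.2, 17.3], [11.5, 20.5], [14.0, 23.5], [16.7, 26.4], [19.6, 29.1], [22.6, 31.6]]
```

{"api": "step_arm", "payload": {
  "series": [
    [1.5,3.7,0.5,0],
    [3.2,7.2,0.8,0],
    [5.1,10.7,0.8,0],
    [7.1,14.1,0.8,0],
    [9.2,17.3,0.8,0],
    [11.5,20.5,0.8,0],
    [14.0,23.5,0.8,0],
    [16.7,26.4,0.8,0],
    [19.6,29.1,0.8,0],
    [22.6,31.6,0.8,0]
  ]
}}

```text
time_s: 21.75
tool_pos: [0.4415, 0.1309, 0.0844]
tool_rot: [[0.908, -0.419, 0.0], [-0.419, -0.908, 0.001], [-0.0, -0.001, -1.0]]
ft_force: [-3.1, 7.0, 1.5]
width: 0.0225
gripper_force: 59.8
```

```bash
python3 crank.py 245
```

```text
F [-3.1  7.   1.5] Fr -0.4 Ft -7.7 fit [500.4 160.4  65.7] phi -153.4 r 65.8 cmd-meas [ 0.3 -0.2] t 21.75
[[3.5, 2.6], [7.2, 5.0], [11.0, 7.1], [14.9, 9.0], [19.0, 10.6], [23.2, 11.9], [27.4, 12.9], [31.7, 13.6], [36.1, 14.1], [40.5, 14.2]]
```

{"api": "step_arm", "payload": {
  "series": [
    [3.5,2.6,0,0],
    [7.2,5.0,0,0],
    [11.0,7.1,0,0],
    [14.9,9.0,0,0],
    [19.0,10.6,0,0],
    [23.2,11.9,0,0],
    [27.4,12.9,0,0],
    [31.7,13.6,0,0],
    [36.1,14.1,0,0],
    [40.5,14.2,0,0]
  ]
}}

```text
time_s: 22.75
tool_pos: [0.471, 0.1004, 0.0843]
tool_rot: [[0.908, -0.42, -0.003], [-0.42, -0.908, -0.0], [-0.002, 0.001, -1.0]]
ft_force: [-5.0, 7.2, 3.9]
width: 0.0226
gripper_force: 60.1
```

```bash
python3 crank.py 285
```

```text
F [-5.   7.2  3.9] Fr -4.3 Ft -7.6 fit [500.4 160.4  65.7] phi -116.1 r 66.8 cmd-meas [1.6 0.4] t 22.75
[[4.6, -0.1], [9.1, -0.6], [13.6, -1.4], [18.1, -2.5], [22.5, -3.9], [26.7, -5.6], [30.8, -7.6], [34.8, -9.8], [38.6, -12.4], [42.2, -15.2]]
```

{"api": "step_arm", "payload": {
  "series": [
    [4.6,-0.1,0,0],
    [9.1,-0.6,0,0],
    [13.6,-1.4,0,0],
    [18.1,-2.5,0,0],
    [22.5,-3.9,0,0],
    [26.7,-5.6,0,0],
    [30.8,-7.6,0,0],
    [34.8,-9.8,0,0],
    [38.6,-12.4,0,0],
    [42.2,-15.2,0,0]
  ]
}}

```text
time_s: 23.75
tool_pos: [0.5179, 0.0965, 0.0842]
tool_rot: [[0.908, -0.419, 0.001], [-0.419, -0.908, -0.0], [0.001, -0.0, -1.0]]
ft_force: [-1.3, 2.3, 4.2]
width: 0.0225
gripper_force: 60.0
```

```bash
python3 crank.py 325
```

```text
F [-1.3  2.3  4.2] Fr -2.5 Ft -0.7 fit [500.3 160.4  65.7] phi -74.6 r 66.3 cmd-meas [-0.5  0.4] t 23.75
[[3.4, -3.1], [6.6, -6.4], [9.5, -9.9], [12.2, -13.6], [14.7, -17.5], [16.8, -21.5], [18.7, -25.7], [20.3, -30.0], [21.6, -34.4], [22.5, -38.8]]
```

{"api": "step_arm", "payload": {
  "series": [
    [3.4,-3.1,0.3,0],
    [6.6,-6.4,0,0],
    [9.5,-9.9,0,0],
    [12.2,-13.6,0,0],
    [14.7,-17.5,0,0],
    [16.8,-21.5,0,0],
    [18.7,-25.7,0,0],
    [20.3,-30.0,0,0],
    [21.6,-34.4,0,0],
    [22.5,-38.8,0,0]
  ]
}}

```text
time_s: 24.75
tool_pos: [0.5555, 0.1241, 0.0843]
tool_rot: [[0.908, -0.419, 0.004], [-0.419, -0.908, 0.002], [0.002, -0.004, -1.0]]
ft_force: [2.1, 5.3, 4.5]
width: 0.0228
gripper_force: 60.2
```

```bash
python3 crank.py 5
```

```text
F [2.1 5.3 4.5] Fr -1.1 Ft 5.6 fit [500.4 160.4  65.7] phi -33.3 r 66.0 cmd-meas [-1.5 -1.4] t 24.75
[[0.7, -4.5], [1.1, -9.1], [1.1, -13.7], [0.8, -18.3], [0.2, -22.8], [-0.7, -27.3], [-2.0, -31.8], [-3.6, -36.1], [-5.4, -40.3], [-7.5, -44.3]]
```

{"api": "step_arm", "payload": {
  "series": [
    [0.7,-4.5,0,0],
    [1.1,-9.1,0,0],
    [1.1,-13.7,0,0],
    [0.8,-18.3,0,0],
    [0.2,-22.8,0,0],
    [-0.7,-27.3,0,0],
    [-2.0,-31.8,0,0],
    [-3.6,-36.1,0,0],
    [-5.4,-40.3,0,0],
    [-7.5,-44.3,0,0]
  ]
}}

```text
time_s: 25.75
tool_pos: [0.5658, 0.1677, 0.0843]
tool_rot: [[0.908, -0.419, 0.001], [-0.419, -0.908, 0.002], [0.0, -0.002, -1.0]]
ft_force: [-0.4, 5.1, 6.8]
width: 0.0225
gripper_force: 60.3
```

```bash
python3 crank.py 45
```

```text
F [-0.4  5.1  6.8] Fr 0.2 Ft 5.1 fit [500.4 160.4  65.7] phi 6.3 r 65.8 cmd-meas [ 0.1 -1.6] t 25.75
[[-2.4, -3.9], [-5.1, -7.7], [-8.0, -11.2], [-11.2, -14.5], [-14.6, -17.6], [-18.2, -20.5], [-22.0, -23.0], [-25.9, -25.4], [-30.1, -27.4], [-34.3, -29.1]]
```

{"api": "step_arm", "payload": {
  "series": [
    [-2.4,-3.9,-0.3,0],
    [-5.1,-7.7,-0.5,0],
    [-8.0,-11.2,-0.5,0],
    [-11.2,-14.5,-0.5,0],
    [-14.6,-17.6,-0.5,0],
    [-18.2,-20.5,-0.5,0],
    [-22.0,-23.0,-0.5,0],
    [-25.9,-25.4,-0.5,0],
    [-30.1,-27.4,-0.5,0],
    [-34.3,-29.1,-0.5,0]
  ]
}}

```text
time_s: 26.75
tool_pos: [0.5461, 0.207, 0.0843]
tool_rot: [[0.908, -0.419, -0.001], [-0.419, -0.908, -0.0], [-0.001, 0.001, -1.0]]
ft_force: [-1.0, 3.2, 5.4]
width: 0.0229
gripper_force: 60.2
```

```bash
python3 crank.py 85
```

```text
F [-1.   3.2  5.4] Fr 1.6 Ft 2.9 fit [500.4 160.4  65.7] phi 45.5 r 65.2 cmd-meas [ 0.8 -0.1] t 26.75
[[-4.4, -1.4], [-8.8, -2.5], [-13.3, -3.3], [-17.9, -3.8], [-22.5, -4.0], [-27.1, -3.9], [-31.6, -3.4], [-36.2, -2.6], [-40.6, -1.5], [-45.0, -0.1]]
```

{"api": "step_arm", "payload": {
  "series": [
    [-4.4,-1.4,-0.3,0],
    [-8.8,-2.5,-0.5,0],
    [-13.3,-3.3,-0.5,0],
    [-17.9,-3.8,-0.5,0],
    [-22.5,-4.0,-0.5,0],
    [-27.1,-3.9,-0.5,0],
    [-31.6,-3.4,-0.5,0],
    [-36.2,-2.6,-0.5,0],
    [-40.6,-1.5,-0.5,0],
    [-45.0,-0.1,-0.5,0]
  ]
}}

```text
time_s: 27.75
tool_pos: [0.5052, 0.2255, 0.0844]
tool_rot: [[0.908, -0.42, -0.001], [-0.42, -0.908, -0.0], [-0.0, 0.001, -1.0]]
ft_force: [-0.1, 0.3, 3.4]
width: 0.0229
gripper_force: 60.1
```

```bash
python3 crank.py 125
```

```text
F [-0.1  0.3  3.4] Fr 0.3 Ft 0.1 fit [500.4 160.3  65.7] phi 85.7 r 65.3 cmd-meas [0.9 0.4] t 27.75
[[-4.2, 1.7], [-8.4, 3.8], [-12.3, 6.1], [-16.1, 8.6], [-19.8, 11.4], [-23.2, 14.5], [-26.4, 17.8], [-29.3, 21.3], [-32.0, 25.0], [-34.5, 28.8]]
```

{"api": "step_arm", "payload": {
  "series": [
    [-4.2,1.7,0,0],
    [-8.4,3.8,0,0],
    [-12.3,6.1,0,0],
    [-16.1,8.6,0,0],
    [-19.8,11.4,0,0],
    [-23.2,14.5,0,0],
    [-26.4,17.8,0,0],
    [-29.3,21.3,0,0],
    [-32.0,25.0,0,0],
    [-34.5,28.8,0,0]
  ]
}}

```text
time_s: 28.75
tool_pos: [0.4619, 0.2135, 0.0844]
tool_rot: [[0.908, -0.42, -0.0], [-0.42, -0.908, -0.0], [-0.0, 0.001, -1.0]]
ft_force: [-0.4, 0.1, 0.2]
width: 0.0227
gripper_force: 60.0
```

```bash
python3 crank.py 165
```

```text
F [-0.4  0.1  0.2] Fr 0.3 Ft 0.2 fit [500.4 160.3  65.7] phi 125.8 r 65.6 cmd-meas [0.8 0.6] t 28.75
[[-2.2, 4.0], [-4.0, 8.2], [-5.6, 12.5], [-6.9, 17.0], [-7.9, 21.4], [-8.5, 26.0], [-8.8, 30.6], [-8.9, 35.1], [-8.6, 39.7], [-7.9, 44.3]]
```

{"api": "step_arm", "payload": {
  "series": [
    [-2.2,4.0,0,0],
    [-4.0,8.2,0,0],
    [-5.6,12.5,0,0],
    [-6.9,17.0,0,0],
    [-7.9,21.4,0,0],
    [-8.5,26.0,0,0],
    [-8.8,30.6,0,0],
    [-8.9,35.1,0,0],
    [-8.6,39.7,0,0],
    [-7.9,44.3,0,0]
  ]
}}

```text
time_s: 29.75
tool_pos: [0.4367, 0.177, 0.0846]
tool_rot: [[0.908, -0.419, 0.0], [-0.419, -0.908, 0.001], [0.0, -0.001, -1.0]]
ft_force: [1.5, 2.7, -3.6]
width: 0.0224
gripper_force: 59.9
```

```bash
python3 crank.py 205
```

```text
F [ 1.5  2.7 -3.6] Fr -0.7 Ft -3.0 fit [500.4 160.3  65.7] phi 165.3 r 65.8 cmd-meas [0.2 0.3] t 29.75
[[0.9, 4.5], [2.2, 8.9], [3.7, 13.2], [5.6, 17.4], [7.7, 21.4], [10.1, 25.3], [12.8, 29.0], [15.7, 32.6], [18.9, 35.9], [22.3, 38.9]]
```

{"api": "step_arm", "payload": {
  "series": [
    [0.9,4.5,0.3,0],
    [2.2,8.9,0.3,0],
    [3.7,13.2,0.3,0],
    [5.6,17.4,0.3,0],
    [7.7,21.4,0.3,0],
    [10.1,25.3,0.3,0],
    [12.8,29.0,0.3,0],
    [15.7,32.6,0.3,0],
    [18.9,35.9,0.3,0],
    [22.3,38.9,0.3,0]
  ]
}}

```text
time_s: 30.75
tool_pos: [0.4405, 0.1327, 0.0844]
tool_rot: [[0.908, -0.42, -0.0], [-0.42, -0.908, 0.001], [-0.001, -0.001, -1.0]]
ft_force: [-1.8, 7.4, -0.2]
width: 0.0228
gripper_force: 60.1
```

```bash
python3 crank.py 245
```

```text
F [-1.8  7.4 -0.2] Fr -1.5 Ft -7.5 fit [500.4 160.3  65.7] phi -155.2 r 66.0 cmd-meas [ 0.4 -0.1] t 30.75
[[3.6, 2.8], [7.4, 5.4], [11.4, 7.7], [15.5, 9.8], [19.7, 11.5], [24.1, 12.9], [28.5, 14.0], [33.0, 14.9], [37.6, 15.4], [42.2, 15.5]]
```

{"api": "step_arm", "payload": {
  "series": [
    [3.6,2.8,0,0],
    [7.4,5.4,0,0],
    [11.4,7.7,0,0],
    [15.5,9.8,0,0],
    [19.7,11.5,0,0],
    [24.1,12.9,0,0],
    [28.5,14.0,0,0],
    [33.0,14.9,0,0],
    [37.6,15.4,0,0],
    [42.2,15.5,0,0]
  ]
}}

```text
time_s: 31.75
tool_pos: [0.4708, 0.1004, 0.0843]
tool_rot: [[0.908, -0.42, -0.003], [-0.42, -0.908, -0.0], [-0.003, 0.002, -1.0]]
ft_force: [-5.0, 6.5, 2.7]
width: 0.0222
gripper_force: 60.2
```

```bash
python3 crank.py 285
```

```text
F [-5.   6.5  2.7] Fr -3.6 Ft -7.4 fit [500.4 160.3  65.7] phi -116.3 r 66.8 cmd-meas [1.9 0.5] t 31.75
[[4.6, -0.1], [9.1, -0.6], [13.7, -1.3], [18.1, -2.4], [22.5, -3.8], [26.7, -5.5], [30.9, -7.5], [34.8, -9.8], [38.6, -12.3], [42.3, -15.1]]
```

{"api": "step_arm", "payload": {
  "series": [
    [4.6,-0.1,0,0],
    [9.1,-0.6,0,0],
    [13.7,-1.3,0,0],
    [18.1,-2.4,0,0],
    [22.5,-3.8,0,0],
    [26.7,-5.5,0,0],
    [30.9,-7.5,0,0],
    [34.8,-9.8,0,0],
    [38.6,-12.3,0,0],
    [42.3,-15.1,0,0]
  ]
}}

```text
time_s: 32.75
tool_pos: [0.5171, 0.0961, 0.0843]
tool_rot: [[0.908, -0.419, -0.001], [-0.419, -0.908, -0.001], [-0.0, 0.001, -1.0]]
ft_force: [-1.0, 1.8, 1.9]
width: 0.0227
gripper_force: 60.0
```

```bash
python3 crank.py 325
```

```text
F [-1.   1.8  1.9] Fr -2.0 Ft -0.5 fit [500.4 160.3  65.7] phi -75.4 r 66.3 cmd-meas [0.3 0.7] t 32.75
[[3.4, -3.1], [6.6, -6.4], [9.6, -9.9], [12.3, -13.6], [14.7, -17.4], [16.9, -21.5], [18.8, -25.7], [20.3, -30.0], [21.6, -34.4], [22.6, -38.9]]
```

{"api": "step_arm", "payload": {
  "series": [
    [3.4,-3.1,0,0],
    [6.6,-6.4,0,0],
    [9.6,-9.9,0,0],
    [12.3,-13.6,0,0],
    [14.7,-17.4,0,0],
    [16.9,-21.5,0,0],
    [18.8,-25.7,0,0],
    [20.3,-30.0,0,0],
    [21.6,-34.4,0,0],
    [22.6,-38.9,0,0]
  ]
}}

```text
time_s: 33.75
tool_pos: [0.5551, 0.1237, 0.0845]
tool_rot: [[0.908, -0.419, 0.002], [-0.419, -0.908, 0.002], [0.001, -0.003, -1.0]]
ft_force: [4.3, 5.7, -2.7]
width: 0.0224
gripper_force: 60.1
```

```bash
python3 crank.py 5
```

```text
F [ 4.3  5.7 -2.7] Fr 0.4 Ft 7.2 fit [500.4 160.3  65.7] phi -33.7 r 65.8 cmd-meas [-0.9 -1.1] t 33.75
[[0.7, -4.5], [1.0, -9.1], [1.0, -13.7], [0.7, -18.3], [0.1, -22.8], [-0.8, -27.3], [-2.1, -31.7], [-3.6, -36.0], [-5.5, -40.2], [-7.6, -44.3]]
```

{"api": "step_arm", "payload": {
  "series": [
    [0.7,-4.5,0,0],
    [1.0,-9.1,0,0],
    [1.0,-13.7,0,0],
    [0.7,-18.3,0,0],
    [0.1,-22.8,0,0],
    [-0.8,-27.3,0,0],
    [-2.1,-31.7,0,0],
    [-3.6,-36.0,0,0],
    [-5.5,-40.2,0,0],
    [-7.6,-44.3,0,0]
  ]
}}

```text
time_s: 34.75
tool_pos: [0.5656, 0.1674, 0.0845]
tool_rot: [[0.908, -0.419, 0.0], [-0.419, -0.908, 0.002], [-0.0, -0.002, -1.0]]
ft_force: [-0.1, 7.2, -0.2]
width: 0.0226
gripper_force: 60.1
```

```bash
python3 crank.py 45
```

```text
F [-0.1  7.2 -0.2] Fr 0.7 Ft 7.1 fit [500.4 160.3  65.7] phi 6.3 r 65.6 cmd-meas [ 0.3 -1.4] t 34.75
[[-2.4, -3.9], [-5.1, -7.6], [-8.1, -11.1], [-11.2, -14.4], [-14.6, -17.5], [-18.2, -20.3], [-22.0, -22.9], [-26.0, -25.2], [-30.1, -27.3], [-34.4, -29.0]]
```

{"api": "step_arm", "payload": {
  "series": [
    [-2.4,-3.9,0,0],
    [-5.1,-7.6,0,0],
    [-8.1,-11.1,0,0],
    [-11.2,-14.4,0,0],
    [-14.6,-17.5,0,0],
    [-18.2,-20.3,0,0],
    [-22.0,-22.9,0,0],
    [-26.0,-25.2,0,0],
    [-30.1,-27.3,0,0],
    [-34.4,-29.0,0,0]
  ]
}}

```text
time_s: 35.75
tool_pos: [0.5464, 0.2066, 0.0845]
tool_rot: [[0.908, -0.419, 0.0], [-0.419, -0.908, -0.0], [0.0, 0.0, -1.0]]
ft_force: [-1.1, 3.0, 2.6]
width: 0.0232
gripper_force: 60.1
```

```bash
python3 crank.py 80
```

```text
F [-1.1  3.   2.6] Fr 1.3 Ft 2.9 fit [500.4 160.3  65.7] phi 45.2 r 65.3 cmd-meas [0.4 0.2] t 35.75
[[-3.8, -1.3], [-7.7, -2.3], [-11.6, -3.1], [-15.6, -3.6], [-19.6, -3.9], [-23.6, -4.0], [-27.6, -3.8], [-31.6, -3.4], [-35.5, -2.7], [-39.4, -1.8]]
```

{"api": "step_arm", "payload": {
  "series": [
    [-3.8,-1.3,0,0],
    [-7.7,-2.3,0,0],
    [-11.6,-3.1,0,0],
    [-15.6,-3.6,0,0],
    [-19.6,-3.9,0,0],
    [-23.6,-4.0,0,0],
    [-27.6,-3.8,0,0],
    [-31.6,-3.4,0,0],
    [-35.5,-2.7,0,0],
    [-39.4,-1.8,0,0]
  ]
}}

```text
time_s: 36.75
tool_pos: [0.5114, 0.2248, 0.0844]
tool_rot: [[0.908, -0.419, 0.0], [-0.419, -0.908, -0.0], [0.0, -0.0, -1.0]]
ft_force: [1.1, 0.6, 2.4]
width: 0.0228
gripper_force: 60.1
```

```bash
python3 crank.py 105.5 9 d
```

```text
F [1.1 0.6 2.4] Fr 0.8 Ft -1.0 fit [500.4 160.3  65.7] phi 80.4 r 65.4 cmd-meas [0.5 0.2] t 36.75
[[-3.4, 1.0], [-7.3, 2.4], [-11.2, 4.1], [-15.0, 6.0], [-18.5, 8.1], [-21.5, 10.1], [-23.8, 11.8], [-25.2, 13.0], [-25.8, 13.4], [-25.8, 13.4]]
```

{"api": "step_arm", "payload": {
  "series": [
    [-3.4,1.0,0,0],
    [-7.3,2.4,0,0],
    [-11.2,4.1,0,0],
    [-15.0,6.0,0,0],
    [-18.5,8.1,0,0],
    [-21.5,10.1,0,0],
    [-23.8,11.8,0,0],
    [-25.2,13.0,0,0],
    [-25.8,13.4,0,0],
    [-25.8,13.4,0,0]
  ]
}}

```text
time_s: 37.75
tool_pos: [0.4823, 0.2232, 0.0843]
tool_rot: [[0.908, -0.419, -0.0], [-0.419, -0.908, -0.0], [-0.0, 0.001, -1.0]]
ft_force: [-1.5, 0.9, 4.5]
width: 0.0226
gripper_force: 60.3
```

{"api": "step_arm", "payload": {
  "series": [
    [0,0,0,0],
    [0,0,0,0],
    [0,0,0,0],
    [0,0,0,0],
    [0,0,0,0],
    [0,0,0,0],
    [0,0,0,0],
    [0,0,0,0],
    [0,0,0,0],
    [0,0,0,0]
  ],
  "hand": 0.6
}}

```text
time_s: 38.75
tool_pos: [0.4826, 0.2234, 0.0843]
tool_rot: [[0.908, -0.419, 0.0], [-0.419, -0.908, 0.0], [-0.0, -0.0, -1.0]]
ft_force: [-0.1, 0.2, 0.2]
width: 0.0512
gripper_force: 0.0
```

{"api": "step_arm", "payload": {
  "series": [
    [0,0,-4,0],
    [0,0,-12,0],
    [0,0,-24,0],
    [0,0,-38,0],
    [0,0,-54,0],
    [0,0,-70,0],
    [0,0,-85,0],
    [-5,0,-95,0],
    [-15,0,-100,0],
    [-30,0,-100,0]
  ]
}}

```text
time_s: 39.75
tool_pos: [0.4548, 0.2364, 0.185]
tool_rot: [[0.907, -0.42, 0.001], [-0.42, -0.907, 0.001], [0.0, -0.001, -1.0]]
ft_force: [-0.5, -0.2, -0.2]
width: 0.0513
gripper_force: 0.0
```

{"api": "step_arm", "payload": {
  "series": [
    [-20,-5,0,0],
    [-45,-15,0,0],
    [-70,-30,0,0],
    [-90,-50,0,0],
    [-100,-75,0,0],
    [-105,-100,0,0],
    [-105,-120,0,0],
    [-105,-132,0,0],
    [-105,-135,0,0],
    [-105,-135,0,0]
  ]
}}

```text
time_s: 40.75
tool_pos: [0.416, 0.4022, 0.1837]
tool_rot: [[0.908, -0.419, -0.001], [-0.419, -0.908, -0.001], [-0.0, 0.002, -1.0]]
ft_force: [-0.5, 0.4, -0.5]
width: 0.0515
gripper_force: 0.0
```

```bash
python3 - <<'E'
from h import *
s=get_state();print(s["tool_pos"],s["width"],s["ft_force"])
c=capture("scene");t=capture("top")
a=cv2.resize(c["img"][110:230,200:340],None,fx=2.8,fy=4,interpolation=cv2.INTER_CUBIC)
b=cv2.resize(t["img"][120:240,170:310],None,fx=2.8,fy=4,interpolation=cv2.INTER_CUBIC)
cv2.imwrite("pics/g.png",np.hstack([a,b])[...,::-1])
E
```

```text
[0.41596566 0.40217801 0.18368014] 0.05147792192813404 [-0.46215431  0.38492864 -0.54042275]
```

View pics/g.png

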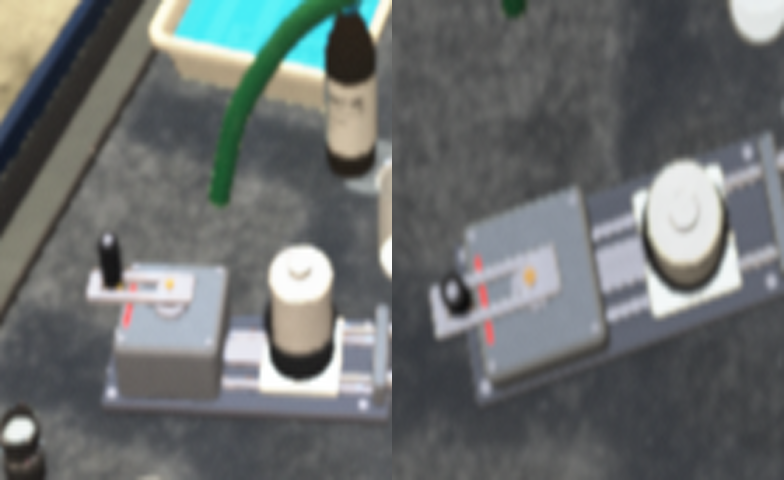

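The crank arm lies over the middle of the red mark (right crop, 483,295), in line with the agitator. The tank is seated upright and the gripper is clear, so I'll hand in.

```bash
python3 -c "
from cell import hand_in
print(hand_in())"
```

```text
the job is handed in; nothing more can be done
None
```

I seated the small tank fully in the cup, turned the crank two full turns anticlockwise at about a ninth of a turn a second, and let go with the arm over the red home mark; the job is handed in at about 41 s, result not yet reported.

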